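# Clamp and extend the counter camera pole

## Robot

A 6-joint arm with a two-finger parallel gripper is mounted at the origin on the work surface. World frame = base frame: x ahead of the robot, y to its left, z up, the work surface at z = 0. Lengths are in m, angles in rad, forces in N, time in s.
With the tool pointing down it reaches from about 0.325 to 1 m from the base axis. Payload 5.1 kg.
Tool frame: the origin (TCP) lies between the finger pads; the fingertips stand 11 mm ahead of it and the grasp point (between the pads) lies 8 mm behind it; z points along the fingers, y is the line along which they close (so a half turn about z gives the same grasp; the last joint's range is limited). The gripper opens to 85 mm and grips with 20 to 120 N. Pads are 22 mm wide; open, the fingers measure 114 mm over their backs; the gripper's body (76 mm by 85 mm) begins 54 mm behind the grasp point. The pads swing forward as they close: fully open they stand 13 mm farther back than shut.
Start: joints at [-1.426, 0.124, 1.65, -0, 1.367, -0.083], TCP at [0.147, -0.633, 0.221] pointing down, gripper open.
Joint ranges: [-2.61, 2.61], [-1.02, 2.33], [0.03, 2.71], [-1.35, 4.49], [0.32, 2.68], [-2.91, 2.91]. Speed limits (rad/s): [2.57, 2.57, 3.14, 3.14, 3.14, 3.14].

## Interface

Orientations are given as a unit quaternion [w, x, y, z].
In Python, from bench import robot, viewer, hand_in gives the robot as it stands.
- The arm moves only by the tool jog_arm, never from a script. Its arguments are lists of equal length, an entry for each row: "slide": the shift along the tool's x, y, z in units of 30 mm (1.0 is 30 mm), a list of three; "dr": the turn, a rotation vector about the tool's x, y, z in units of 6 degrees (1.0 is 6 degrees), a list of three. A call has 1 to 20 rows; each row shifts and turns the commanded pose from where the row before left it, along the tool's axes as they then stand; what a row does not reach is not made up. A row lasts 1/8 s, in which the tool goes at most 62.5 mm and 10.7 degrees, less where a joint would pass 70% of its speed; a pose out of reach is approached as far as the arm can. A call is refused whole if a number of a shift passes 1 or a number of a turn 1, either way. A call with a gripper value outside its range is refused whole. "claw" is the closure, from -1 (fully open) to 1 (shut), set as the call begins (left out, the last holds). The fingers move at their own pace and stop on an object; "squeeze" is the grip in N (left out, the last holds). Time passes only in rows, so rows that do not move let the fingers close. It gives the time, the measured TCP pose, the force, the opening and the grip force at its end, in the units of the state.
- robot.sense(): the state, without advancing time (a new reading comes with each control period).
- viewer.capture(name): name is "scene" or "top" or "wrist"; returns (picture, depth): 400x640x3 uint8, red, green, blue; 400x640 float32, m along the optical axis (not along the pixel's ray), 0 where there is no reading.
- viewer.get_calibration(name): a dict with "K" (3x3 intrinsics, pixels), "dist" ([k1, k2, p1, p2, k3] as OpenCV has them; the pictures are not rectified), "origin" and "attitude" of the camera in the world; the wrist camera has in their place "T_tool_cam" (4x4, takes a point from camera to tool coordinates, whose origin is the TCP and whose axes are the flange's). Camera axes: x right, y down, z forward; pixel columns grow to the right and rows downward; lengths in m; the calibration is good to about 2 mm. A picture is of the moment at which its call begins: read the wrist's pose just before it. get_calibration takes no time and is no camera call.
- hand_in(): hands the job in; it is judged then, once.
The state is a dict: "time": time; "qpos": joint angles; "dq": joint speeds; "effort": joint torques, N m; "tcp_pos": TCP position; "tool_rot": TCP orientation; "wrist_force": force on the tool from outside, world axes, zero at the start; "moment": the same for the moment, N m; "finger_gap": finger opening in m; "gripper_force": force on a finger pad.
Only numpy, scipy, OpenCV 4.12 (cv2) and the standard library are available. Lean on these libraries where they do the work, as an engineer would, in place of code of your own. Each camera call takes 0.05 s, during which the arm holds its last target. There are 200 camera calls.

## Task

Get the small telescopic camera pole on the shop counter ready for a product photo: first crank the counter clamp shut until its jaw holds the pole's foot firmly, then squeeze the release button in the pole's head and pull the head straight up past the first stop to the second, so that both sections are fully out. The pole draws itself in when let go, so finish while still holding the head fully up; keep the pole's foot down in the clamp and leave the other things on the counter where they are.

Things in the scene. Friction and masses are not known exactly. Their poses are not given: they have to be found in the camera images.
- clamp: Dark steel counter clamp, screwed down, base plate 100 x 290 x 12 mm. Origin on the counter under its middle; its y runs along its length. At the +y end the fixed jaw, 60 mm wide, top 52 mm above the counter, gripping face at y = +100 mm; at the -y end a grey gear housing 56 x 60 mm, 62 mm high, centred at y = -110 mm, with the crank on top. The pole's foot stands loose between the jaws.
- jaw: Sliding jaw, dark steel block 60 mm (x) x 24 mm (y) x 36 mm. Origin at the foot of its gripping face (the face toward +y of the clamp), 13 mm above the counter. It slides along +y of the clamp, driven only by the crank, at y = 36 mm + 3.82 mm per rad of crank; it stays where the crank leaves it.
- crank (a joint): Crank angle, rad; grows clockwise seen from above, which closes the jaw (24 mm per turn). Starts at 0 to 1.5, range to 8. At about 6.3 the foot is pressed on the fixed jaw and it stops hard; push about 5 N more there to clamp firmly. Turning takes about 4.5 N at the knob (0.2 N m friction, which also keeps the clamp tight when let go).
- crank_axis (a point): Point on the crank's vertical axis, on top of the gear housing, 62 mm above the counter.
- crank_knob (a point): Grip point on the crank's upright dark wooden knob, 100 mm above the counter. Knob 20 mm across, from 76 to 116 mm above the counter, spinning freely on its pin. It runs on a 45 mm radius circle about the crank axis, the flat steel crank arm just under it. At crank = 0 it lies in the clamp's +x direction from the axis.
- pole: Telescopic camera pole, upright, z up, 0.75 kg. Origin under the centre of its black foot, a 40 x 40 x 35 mm block on the clamp's base plate. Above it a tube 28 mm across with a black collar 38 mm across, 93 to 103 mm above the origin; then the head. Its x is the way the button faces (near the clamp's x). Closing the clamp shifts it up to 15 mm and squares it to the clamp.
- pole_foot (a point): The centre of the underside of the pole's foot, same point as the pole's origin; 12 mm above the counter when the foot is down.
- head (a point): Middle of the pole's head, 159 mm above the counter when in; goes up 110 mm in all. Head: grey block 30 mm (pole x) x 32 mm (y) x 66 mm tall, from 24 mm above to 42 mm below this point. Button on its +x side, plain back on -x; camera 44 x 26 x 38 mm on +y, 32 to 58 mm out. Pinch from above along pole x: one finger on the button, the other on the back.
- release (a joint): How far the button is pressed in, m: 0 out, 0.006 fully in. Sprung: starts to move at 4 N, fully in at 7 N. From about 0.005 the catch under the collar is free and the head can rise; otherwise the head is locked down (about 2 mm of play).
- button_face (a point): Centre of the button paddle's face (16 mm wide, 22 mm tall), level with the head grip point, 22 mm out from the pole's axis along the pole's +x when not pressed.
- pole_upper (a joint): How far the upper section (the head) is out of the lower one, m: 0 to 0.055, which is the first stop. Needs about 5 N upward pull; slides back when let go.
- pole_lower (a joint): How far the lower section is out of the fixed tube, m: 0 to 0.055, which is the second stop (hard). Moves only after the upper section has reached its stop; needs about 10 N pull; slides back when let go. Fully out means both at 0.055: the head 110 mm above where it began.
- jar: Bystander: glass jar with wooden cap, 54 mm across, 74 mm tall, near the clamp; origin under its centre.
- tin: Bystander: low metal tin, 68 mm across, 55 mm tall, near the clamp; origin under its centre.
- carton: Bystander: cardboard carton 50 x 110 x 45 mm, near the clamp; origin under its centre.
- card_reader: Bystander: flat black card reader 150 x 75 x 22 mm; origin under its centre.
- bottle: Bystander: green oil bottle, 60 mm across, 200 mm tall; origin under its centre.
- brush: Bystander: counter brush lying down.
- dish: Bystander: white change dish, 120 mm across, 30 mm tall; origin under its centre.
- catch (a point): Top of the steel catch that hangs from the back (-x side) of the head, 33 mm below the head's middle, standing out 10 mm from the back, 16 mm when the button is in. It hooks under the collar. Keep fingertips above it.

How it is judged:
By the outcome, as a careful person would: the job done as asked, in the order asked, and still so for the second after the job is handed in, while the arm keeps its last pose, push and grip.
It also fails if it takes over 62 s, if anything falls off the work surface, if the arm or the gripper's body presses on something with over 40 N, if the wrist force passes 120 N, or if a joint passes its speed limit or range.

## Working session

There is one attempt and no reset: what is moved stays moved. The work goes in short steps, Python scripts to look and compute and a tool call to move; the robot and the scene stay as the last step left them, time stands still between calls to the robot, and variables do not carry over. Pictures are saved under pics/ and viewed, at most 10 in all, crops included, and the job is handed in when it is done.

Besides the shell and the picture viewer there is one more tool, called as name(argument=value, ...), one argument or row to a line, values as JSON. jog_arm: Moves the arm, as the interface text tells. Its arguments: {"type":"object","properties":{"slide":{"type":"array"},"dr":{"type":"array"},"claw":{"type":"number"},"squeeze":{"type":"number"}},"required":["slide","dr"]}

```bash
mkdir -p pics; ls; python3 - <<'E'
from bench import robot, viewer
import cv2,numpy as np,pickle
s=robot.sense();print(s)
for n in ["scene","top"]:
    p,d=viewer.capture(n);c=viewer.get_calibration(n);print(n,c)
    pickle.dump((p,d,c),open(n+".pkl","wb"))
    cv2.imwrite(f"pics/{n}.png",p[:,:,::-1])
E
```

```text
pics
{'time': 0.0, 'qpos': array([-1.42562867e+00,  1.24507351e-01,  1.65168183e+00, -3.01164810e-05,
        1.36747499e+00, -8.25741374e-02]), 'dq': array([-0.00180865,  0.00021896,  0.00057552,  0.00061196,  0.00011038,
        0.0005246 ]), 'effort': array([ 1.17858715e-03, -4.23612964e+01, -3.65454948e+01, -7.36739071e-05,
        6.78850338e-03,  5.94759442e-07]), 'tcp_pos': array([ 0.14664432, -0.63259607,  0.21984695]), 'tool_rot': array([-1.03478940e-03,  9.93522832e-01,  1.13627947e-01, -4.71482616e-05]), 'wrist_force': array([0.41265731, 0.42001707, 0.71536858]), 'moment': array([-0.02532092, -0.0045319 , -0.02363245]), 'gripper_force': 0.0, 'finger_gap': 0.08534125723980504}
scene {'K': array([[413.87925885,   0.        , 313.62946429],
       [  0.        , 413.87925885, 198.10164333],
       [  0.        ,   0.        ,   1.        ]]), 'dist': array([-0.0935729,  0.       ,  0.       ,  0.       ,  0.       ]), 'origin': array([0.99850107, 0.72481953, 0.71556219]), 'attitude': array([-0.12200258,  0.24565609,  0.85208145, -0.44578656])}
top {'K': array([[484.08512707,   0.        , 315.85590299],
       [  0.        , 484.08512707, 194.59436521],
       [  0.        ,   0.        ,   1.        ]]), 'dist': array([-0.12378875,  0.        ,  0.        ,  0.        ,  0.        ]), 'origin': array([ 0.28882376, -0.00694659,  1.49764235]), 'attitude': array([ 0.07734643, -0.6994428 ,  0.70777078, -0.06211141])}
```

View pics/scene.png

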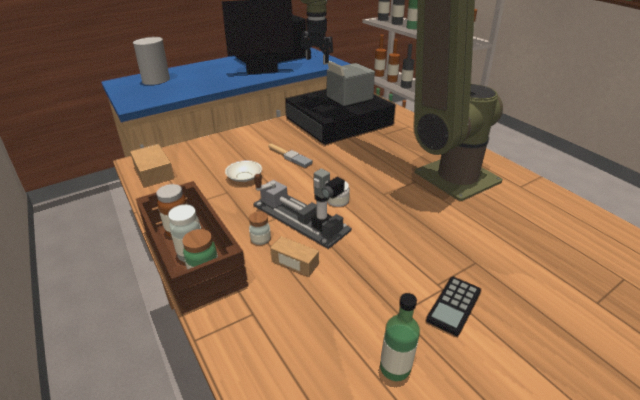

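View pics/top.png

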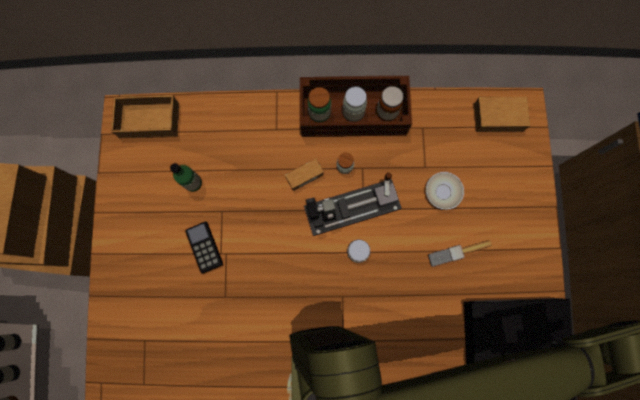

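The top view shows the clamp from about (308,220) to (400,200), with the knob near (388,178) and the pole head near (325,207). The jar is at (345,162), the tin at (359,251) and the carton at (305,174). Next I'll rectify this region and measure it.

```bash
cat > h.py <<'E'
import numpy as np,cv2,pickle
from scipy.spatial.transform import Rotation as R
def rot(q): return R.from_quat([q[1],q[2],q[3],q[0]]).as_matrix()
def cam(c,s=None):
    if 'T_tool_cam' in c:
        T=np.eye(4);T[:3,:3]=rot(s['tool_rot']);T[:3,3]=s['tcp_pos'];T=T@c['T_tool_cam'];return T[:3,:3],T[:3,3]
    return rot(c['attitude']),np.array(c['origin'])
def rays(c,uv,s=None):
    A,o=cam(c,s);n=cv2.undistortPoints(np.array(uv,float).reshape(-1,1,2),c['K'],c['dist'])[:,0]
    return o,np.c_[n,np.ones(len(n))]@A.T
def onplane(c,uv,z,s=None):
    o,d=rays(c,uv,s);return o+d*((z-o[2])/d[:,2:])
def cloud(p,d,c,s=None):
    v,u=np.nonzero(d>0);o,r=rays(c,np.c_[u,v],s);return o+r*d[v,u][:,None],p[v,u],np.c_[u,v]
def project(c,P,s=None):
    A,o=cam(c,s);return cv2.projectPoints((np.array(P,float)-o)@A,np.zeros(3),np.zeros(3),c['K'],c['dist'])[0][:,0]
def ortho(p,c,z,x0,x1,y0,y1,ppm=1500,s=None):
    # up=+x, left=+y
    h=int((x1-x0)*ppm);w=int((y1-y0)*ppm);X=x1-np.arange(h)/ppm;Y=y1-np.arange(w)/ppm
    g=np.stack(np.meshgrid(X,Y,indexing='ij')+[np.full((h,w),z)] if 0 else [*np.meshgrid(X,Y,indexing='ij'),np.full((h,w),z)],-1).reshape(-1,3)
    q=project(c,g,s).astype(np.float32).reshape(h,w,2)
    return cv2.remap(p,q[...,0],q[...,1],cv2.INTER_CUBIC)
E
python3 - <<'E'
from h import *
for n in ["top","scene"]:
    p,d,c=pickle.load(open(n+".pkl","rb"))
    P,C,uv=cloud(p,d,c)
    m=(P[:,0]>0.25)&(P[:,0]<0.6)&(abs(P[:,1]+.1)<0.3)
    print(n,'table z',np.median(P[m,2]))
    for lo,hi in [(.008,.016),(.045,.056),(.056,.070),(.1,.125),(.16,.2)]:
        k=m&(P[:,2]>lo)&(P[:,2]<hi); 
        print(lo,hi,k.sum(),P[k].mean(0).round(3),P[k].min(0).round(3),P[k].max(0).round(3))
p,d,c=pickle.load(open("top.pkl","rb"))
print(onplane(c,[(308,220),(400,200),(388,178),(325,207),(388,190),(345,162),(359,251),(305,174)],.012).round(3))
Z=[onplane(c,[(355,207)],.012)[0]]
x,y=Z[0][:2];o=ortho(p,c,.062,x-.17,x+.17,y-.22,y+.22,1700)
cv2.imwrite("pics/o.png",o[:,:,::-1]);print(x,y,o.shape)
E
```

```text
top table z 0.0012223082963198628
0.008 0.016 1498 [ 0.512 -0.127  0.012] [ 0.255 -0.399  0.008] [0.6   0.2   0.016]
0.045 0.056 488 [ 0.473 -0.07   0.052] [ 0.376 -0.223  0.045] [0.599 0.032 0.056]
0.056 0.07 441 [ 0.513 -0.153  0.061] [ 0.381 -0.223  0.056] [0.6  0.02 0.07]
0.1 0.125 27 [ 0.507 -0.013  0.115] [ 0.497 -0.028  0.103] [0.519 0.004 0.125]
0.16 0.2 355 [0.52  0.013 0.177] [ 0.49  -0.029  0.161] [0.546 0.051 0.192]
scene table z -0.0009221823894144388
0.008 0.016 1062 [ 0.527 -0.099  0.011] [ 0.363 -0.4    0.008] [0.6   0.064 0.016]
0.045 0.056 435 [ 0.523 -0.037  0.049] [ 0.38  -0.173  0.045] [0.6   0.045 0.056]
0.056 0.07 199 [ 0.564 -0.137  0.061] [ 0.515 -0.225  0.056] [0.6   0.002 0.07 ]
0.1 0.125 88 [ 0.536 -0.004  0.112] [ 0.514 -0.023  0.101] [0.545 0.007 0.124]
0.16 0.2 430 [0.526 0.016 0.172] [ 0.49 -0.03  0.16] [0.552 0.051 0.183]
[[ 0.506  0.049  0.012]
 [ 0.565 -0.239  0.012]
 [ 0.637 -0.204  0.012]
 [ 0.547 -0.004  0.012]
 [ 0.598 -0.203  0.012]
 [ 0.691 -0.07   0.012]
 [ 0.408 -0.107  0.012]
 [ 0.653  0.057  0.012]]
0.5453374151672044 -0.09766001974824223 (578, 747, 3)
```

View pics/o.png

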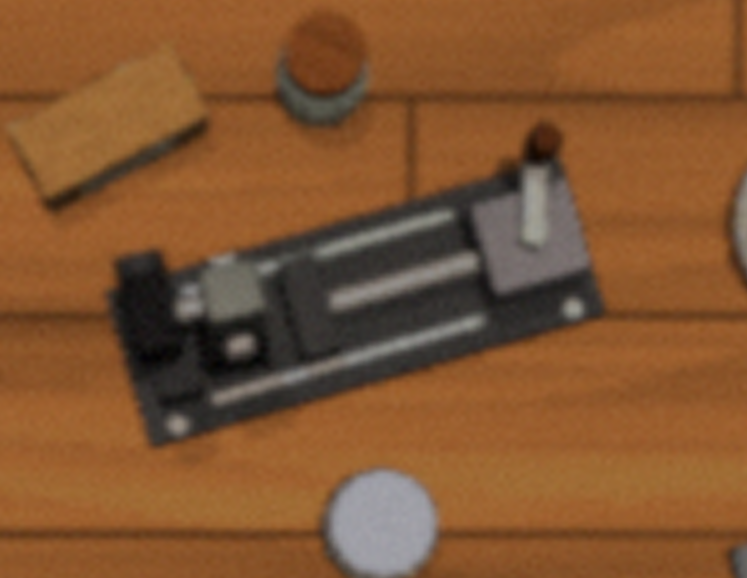

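```bash
python3 - <<'E'
from h import *
K={}
for n in ["top","scene"]:
    p,d,c=pickle.load(open(n+".pkl","rb"))
    P,C,uv=cloud(p,d,c)
    def sel(lo,hi,x0,x1,y0,y1): return (P[:,2]>lo)&(P[:,2]<hi)&(P[:,0]>x0)&(P[:,0]<x1)&(P[:,1]>y0)&(P[:,1]<y1)
    for nm,a in dict(housing=(.054,.068,.52,.63,-.25,-.14),knob=(.085,.13,.56,.66,-.26,-.13),headcam=(.165,.2,.45,.6,-.06,.1)).items():
        k=sel(*a); q=P[k]
        print(n,nm,k.sum(),np.median(q,0).round(4),cv2.minAreaRect((q[:,:2]*1000).astype(np.float32)))
        if nm=='knob': print('  top',np.percentile(q[:,2],[50,90,98]).round(3), 'px',uv[k].mean(0).round(1))
p,d,c=pickle.load(open("top.pkl","rb"))
# base plate: dark mask in ortho at z=.012
x0,x1,y0,y1=.38,.72,-.32,.12;o=ortho(p,c,.012,x0,x1,y0,y1,2000)
g=o.astype(int);m=((g.max(2)-g.min(2))<30).astype(np.uint8)
m=cv2.morphologyEx(m,cv2.MORPH_OPEN,np.ones((9,9),np.uint8))
for cn in cv2.findContours(m,0,1)[0]:
    if cv2.contourArea(cn)<3000: continue
    r=cv2.minAreaRect(cn);print('blob',x1-r[0][1]/2000,y1-r[0][0]/2000,np.array(r[1])/2,r[2])
    if cv2.contourArea(cn)>60000:
        e=cn[:,0];# bottom edge: lowest row per column
        cols=[(u,e[e[:,0]==u][:,1].max()) for u in range(e[:,0].min()+50,e[:,0].max()-40)]
        cols=np.array(cols);k=np.polyfit(cols[:,0],cols[:,1],1)
        for _ in range(4):
            rs=cols[:,1]-np.polyval(k,cols[:,0]);w=abs(rs)<6;k=np.polyfit(cols[w,0],cols[w,1],1)
        print('edge slope deg',np.degrees(np.arctan(k[0])),w.mean())
# housing top via ortho at .062, purple-grey bright
o=ortho(p,c,.062,.50,.64,-.26,-.13,4000);cv2.imwrite("pics/hous.png",o[:,:,::-1])
E
```

```text
top housing 290 [ 0.5721 -0.1861  0.062 ] ((576.4912719726562, -189.41102600097656), (57.20234680175781, 60.95616149902344), 17.210445404052734)
top knob 49 [ 0.619  -0.1901  0.1129] ((621.1904907226562, -190.8437042236328), (18.570037841796875, 18.87972640991211), 53.574527740478516)
  top [0.113 0.118 0.12 ] px [387.6 176.1]
top headcam 331 [0.5195 0.0204 0.1781] ((524.2232666015625, 9.23663330078125), (56.244266510009766, 73.95938873291016), 13.453893661499023)
scene housing 185 [ 0.5797 -0.1771  0.0592] ((587.4659423828125, -184.64202880859375), (73.69062805175781, 62.67195510864258), 19.50179100036621)
scene knob 77 [ 0.6265 -0.1856  0.1027] ((624.9451293945312, -188.29986572265625), (16.811735153198242, 19.014150619506836), 73.74998474121094)
  top [0.103 0.114 0.115] px [257.  179.6]
scene headcam 351 [0.5269 0.0172 0.1741] ((526.8333740234375, 8.930728912353516), (56.15353775024414, 76.4035415649414), 15.044750213623047)
blob 0.4125 -0.10400000000000001 [63. 68.] 90.0
blob 0.5536227722167968 -0.08695658874511719 [113.93910217 287.65447998] 73.64081573486328
edge slope deg -16.338730350731744 0.9980276134122288
blob 0.6687897300720215 -0.0672195281982422 [51.27043152 26.98615837] 7.512144565582275
```

jog_arm(
  slide=[
    [0.94,-0.54,0],
    [0.94,-0.54,0],
    [0.94,-0.54,0],
    [0.94,-0.54,0],
    [0.94,-0.54,0],
    [0.94,-0.54,0],
    [0.94,-0.54,0],
    [0.94,-0.54,0],
    [0.94,-0.54,0],
    [0.94,-0.54,0],
    [0.94,-0.54,0],
    [0.94,-0.54,0],
    [0.94,-0.54,0],
    [0.94,-0.54,0],
    [0.94,-0.54,0],
    [0.94,-0.54,0],
    [0.94,-0.54,0],
    [0.94,-0.54,0],
    [0.94,-0.54,0],
    [0.88,-0.54,0],
  ],
  dr=[
    [0,0,0],
    [0,0,0],
    [0,0,0],
    [0,0,0],
    [0,0,0],
    [0,0,0],
    [0,0,0],
    [0,0,0],
    [0,0,0],
    [0,0,0],
    [0,0,0],
    [0,0,0],
    [0,0,0],
    [0,0,0],
    [0,0,0],
    [0,0,0],
    [0,0,0],
    [0,0,0],
    [0,0,0],
    [0,0,0],
  ],
  claw=-1,
)

```text
time: 2.6
tcp_pos: [0.6217, -0.1897, 0.2204]
tool_rot: [-0.0, 0.994, 0.114, -0.0]
wrist_force: [-0.1, 0.0, -0.6]
finger_gap: 0.0855
gripper_force: 0.0
```

jog_arm(
  slide=[
    [0,0,0],
    [0,0,0],
    [0,0,0],
    [0,0,0],
    [0,0,0],
    [0,0,0],
    [0,0,0],
    [0,0,0],
    [0,0,0],
    [0,0,0],
    [0,0,0],
    [0,0,0],
    [0,0,0],
    [0,0,0],
  ],
  dr=[
    [0,0,-1],
    [0,0,-1],
    [0,0,-1],
    [0,0,-1],
    [0,0,-1],
    [0,0,-1],
    [0,0,-1],
    [0,0,-1],
    [0,0,-1],
    [0,0,-1],
    [0,0,-1],
    [0,0,-1],
    [0,0,-1],
    [0,0,-1],
  ],
)

```text
time: 4.35
tcp_pos: [0.6209, -0.1905, 0.2203]
tool_rot: [-0.001, 0.661, 0.75, -0.0]
wrist_force: [-0.5, 0.6, 0.2]
finger_gap: 0.0852
gripper_force: 0.0
```

jog_arm(
  slide=[
    [0,0,0],
    [0,0,0],
    [0,0,0],
    [0,0,0],
    [0,0,0],
    [0,0,0],
    [0,0,0],
    [0,0,0],
    [0,0,0],
    [0,0,0],
    [0,0,0],
    [0,0,0],
    [0,0,0],
    [0,0,0],
    [0,0,0],
  ],
  dr=[
    [0,0,-1],
    [0,0,-1],
    [0,0,-1],
    [0,0,-1],
    [0,0,-1],
    [0,0,-1],
    [0,0,-1],
    [0,0,-1],
    [0,0,-1],
    [0,0,-1],
    [0,0,-1],
    [0,0,-1],
    [0,0,-1],
    [0,0,-0.7],
    [0,0,0],
  ],
)

```text
time: 6.22
tcp_pos: [0.621, -0.1905, 0.2205]
tool_rot: [-0.001, 0.007, 1.0, 0.0]
wrist_force: [-0.1, -0.8, 1.4]
finger_gap: 0.0855
gripper_force: 0.0
```

```bash
python3 - <<'E'
from h import *
from bench import robot, viewer
s=robot.sense();p,d=viewer.capture("wrist");c=viewer.get_calibration("wrist")
pickle.dump((p,d,c,s),open("w1.pkl","wb"));cv2.imwrite("pics/w1.png",p[:,:,::-1])
print(s['time'],s['tcp_pos'],rot(s['tool_rot']).round(3),s['qpos'].round(3),s['wrist_force']);print(c)
P,C,uv=cloud(p,d,c,s)
for nm,(lo,hi,x0,x1,y0,y1) in dict(housing=(.054,.068,.52,.63,-.25,-.14),knob=(.105,.125,.56,.66,-.26,-.13)).items():
    k=(P[:,2]>lo)&(P[:,2]<hi)&(P[:,0]>x0)&(P[:,0]<x1)&(P[:,1]>y0)&(P[:,1]<y1);q=P[k]
    if len(q)>5: print(nm,k.sum(),np.median(q,0).round(4),cv2.minAreaRect((q[:,:2]*1000).astype(np.float32)))
E
```

```text
6.225 [ 0.62097448 -0.19049173  0.22046901] [[-1.     0.014 -0.001]
 [ 0.014  1.     0.   ]
 [ 0.001  0.    -1.   ]] [-0.38   0.124  1.651  0.     1.367 -1.937] [-0.1233589  -0.79209464  1.3636623 ]
{'K': array([[347.6322317 ,   0.        , 317.30159049],
       [  0.        , 347.6322317 , 198.74442609],
       [  0.        ,   0.        ,   1.        ]]), 'dist': array([-0.06204812,  0.        ,  0.        ,  0.        ,  0.        ]), 'T_tool_cam': array([[-2.24184377e-04, -9.61851497e-01, -2.73572016e-01,
         6.84279175e-02],
       [ 9.99999422e-01, -5.03323415e-04,  9.50163461e-04,
        -2.08281020e-04],
       [-1.05161135e-03, -2.73571644e-01,  9.61851054e-01,
        -1.53425158e-01],
       [ 0.00000000e+00,  0.00000000e+00,  0.00000000e+00,
         1.00000000e+00]])}
housing 3471 [ 0.572  -0.1879  0.0625] ((577.2098999023438, -189.43487548828125), (55.6329460144043, 60.13268280029297), 16.602476119995117)
knob 509 [ 0.6201 -0.1914  0.1157] ((621.7354125976562, -191.37054443359375), (19.3377628326416, 19.32724952697754), 71.76456451416016)
```

View pics/w1.png

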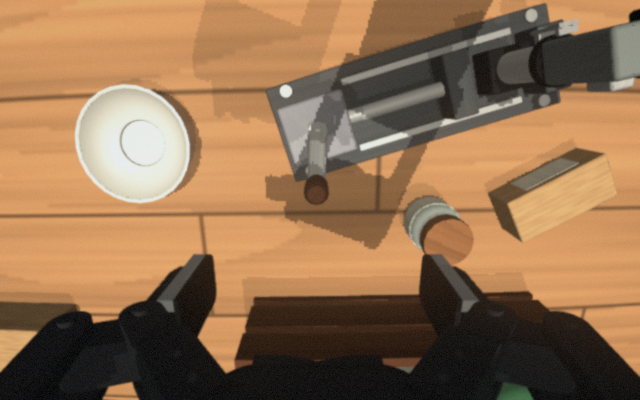

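The wrist view shows the knob top near (316,190) and the housing at (310,130), with the jar and carton clear of the fingers. I measured the axis at (0.577, -0.189) and the knob at (0.6215, -0.191). Next I'll descend and grip the knob.

jog_arm(
  slide=[
    [-0.02,-0.03,0.7],
    [0,0,0.8],
    [0,0,0.8],
    [0,0,0.8],
    [0,0,0.6],
    [0,0,0.36],
    [0,0,0],
  ],
  dr=[
    [0,0,0.3],
    [0,0,0],
    [0,0,0],
    [0,0,0],
    [0,0,0],
    [0,0,0],
    [0,0,0],
  ],
)

```text
time: 7.15
tcp_pos: [0.6213, -0.1914, 0.0982]
tool_rot: [-0.001, 0.022, 1.0, 0.0]
wrist_force: [0.1, -0.4, 0.7]
finger_gap: 0.0855
gripper_force: 0.0
```

jog_arm(
  slide=[
    [0,0,0],
    [0,0,0],
    [0,0,0],
    [0,0,0],
    [0,0,0],
    [0,0,0],
  ],
  dr=[
    [0,0,0],
    [0,0,0],
    [0,0,0],
    [0,0,0],
    [0,0,0],
    [0,0,0],
  ],
  claw=1,
  squeeze=30,
)

```text
time: 7.9
tcp_pos: [0.6222, -0.1917, 0.0999]
tool_rot: [0.0, 0.022, 1.0, -0.0]
wrist_force: [-0.2, 0.1, 2.7]
finger_gap: 0.0156
gripper_force: 29.6
```

jog_arm(
  slide=[
    [0.008,-0.155,0],
    [0.008,-0.155,0],
    [0.008,-0.155,0],
    [0.008,-0.155,0],
    [0.008,-0.155,0],
  ],
  dr=[
    [0,0,1],
    [0,0,1],
    [0,0,1],
    [0,0,1],
    [0,0,1],
  ],
)

```text
time: 8.52
tcp_pos: [0.6162, -0.2124, 0.1]
tool_rot: [0.001, 0.282, 0.959, 0.001]
wrist_force: [2.8, 4.6, 2.3]
finger_gap: 0.0159
gripper_force: 29.4
```

```bash
python3 - <<'E'
from h import *
from bench import robot, viewer
s=robot.sense();p,d=viewer.capture("wrist")
cv2.imwrite("pics/w2.png",p[:,:,::-1]);print(s['wrist_force'],s['tcp_pos'],s['qpos'].round(2))
E
```

```text
[2.78754856 4.6160046  2.26685263] [ 0.61618727 -0.21236796  0.10000054] [-0.42  0.23  1.75  0.    1.17 -1.42]
```

View pics/w2.png

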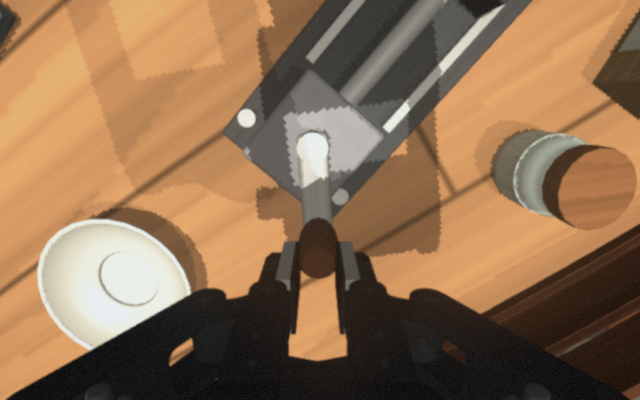

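The knob sits between the pads at (318,250). The crank arm follows and the force is about 5 N, so I'll keep turning.

jog_arm(
  slide=[
    [0.008,-0.157,0],
    [0.008,-0.157,0],
    [0.008,-0.157,0],
    [0.008,-0.157,0],
    [0.008,-0.157,0],
    [0.008,-0.157,0],
    [0.008,-0.157,0],
    [0.008,-0.157,0],
    [0.008,-0.157,0],
    [0.008,-0.157,0],
  ],
  dr=[
    [0,0,1],
    [0,0,1],
    [0,0,1],
    [0,0,1],
    [0,0,1],
    [0,0,1],
    [0,0,1],
    [0,0,1],
    [0,0,1],
    [0,0,1],
  ],
)

```text
time: 9.82
tcp_pos: [0.5766, -0.2355, 0.1002]
tool_rot: [0.003, 0.723, 0.69, 0.001]
wrist_force: [4.7, -1.7, -1.5]
finger_gap: 0.0157
gripper_force: 29.2
```

```bash
cat > chk.py <<'E'
from h import *
from bench import robot, viewer
s=robot.sense();p,d=viewer.capture("wrist");c=viewer.get_calibration("wrist")
P,C,uv=cloud(p,d,c,s);T=rot(s['tool_rot']);L=(P-s['tcp_pos'])@T
k=(P[:,2]>.105)&(P[:,2]<.125)&(abs(L[:,1])<.013)&(abs(L[:,0])<.03)&(C[:,0].astype(int)-C[:,2]>10)
print('knob top in tool mm',(L[k].mean(0)*1000).round(1),k.sum(),cv2.minAreaRect((L[k][:,:2]*1000).astype(np.float32)) if k.any() else '')
print('tcp',s['tcp_pos'],'F tool',(s['wrist_force']@T).round(1),'q',s['qpos'].round(2))
r=s['tcp_pos'][:2]-[.5772,-.1894];print('r',np.hypot(*r),'theta',np.degrees(np.arctan2(r[1],r[0])))
E
python3 chk.py
```

```text
knob top in tool mm [  4.2   0.7 -15.3] 1763 ((0.029313087463378906, -0.02234363555908203), (23.002452850341797, 25.94503402709961), 0.0015882321167737246)
tcp [ 0.5766337  -0.23548037  0.10015486] F tool [-1.5  4.7  1.5] q [-0.47  0.16  1.82 -0.    1.15 -0.43]
r 0.04608384506633743 theta -90.70409616830777
```

jog_arm(
  slide=[
    [0.008,-0.157,0],
    [0.008,-0.157,0],
    [0.008,-0.157,0],
    [0.008,-0.157,0],
    [0.008,-0.157,0],
    [0.008,-0.157,0],
    [0.008,-0.157,0],
    [0.008,-0.157,0],
    [0.008,-0.157,0],
    [0.008,-0.157,0],
    [0.008,-0.157,0],
    [0.008,-0.157,0],
    [0.008,-0.157,0],
  ],
  dr=[
    [0,0,1],
    [0,0,1],
    [0,0,1],
    [0,0,1],
    [0,0,1],
    [0,0,1],
    [0,0,1],
    [0,0,1],
    [0,0,1],
    [0,0,1],
    [0,0,1],
    [0,0,1],
    [0,0,1],
  ],
)

```text
time: 11.5
tcp_pos: [0.5316, -0.1988, 0.1]
tool_rot: [0.002, 0.997, 0.082, -0.001]
wrist_force: [-3.9, -5.4, 4.3]
finger_gap: 0.0157
gripper_force: 30.8
```

```bash
python3 chk.py
```

```text
knob top in tool mm [  5.2   0.3 -15.6] 1807 ((1.239908218383789, -0.08233451843261719), (22.559839248657227, 25.9372501373291), 0.3107915222644806)
tcp [ 0.53159987 -0.19882147  0.09997992] F tool [-4.8  4.7 -4.2] q [-0.45  0.05  1.94 -0.01  1.15  0.96]
r 0.04656324727340542 theta -168.32634810760797
```

jog_arm(
  slide=[
    [0.028,-0.157,0],
    [0.028,-0.157,0],
    [0.018,-0.157,0],
    [0.008,-0.157,0],
    [0.008,-0.157,0],
    [0.008,-0.157,0],
    [0.008,-0.157,0],
    [0.008,-0.157,0],
    [0.008,-0.157,0],
    [0.008,-0.157,0],
    [0.008,-0.157,0],
    [0.008,-0.157,0],
    [0.008,-0.157,0],
    [0.008,-0.157,0],
    [0.008,-0.157,0],
    [0.008,-0.157,0],
  ],
  dr=[
    [0,0,1],
    [0,0,1],
    [0,0,1],
    [0,0,1],
    [0,0,1],
    [0,0,1],
    [0,0,1],
    [0,0,1],
    [0,0,1],
    [0,0,1],
    [0,0,1],
    [0,0,1],
    [0,0,1],
    [0,0,1],
    [0,0,1],
    [0,0,1],
  ],
)

```text
time: 13.55
tcp_pos: [0.5745, -0.1439, 0.0999]
tool_rot: [0.001, 0.728, -0.686, -0.002]
wrist_force: [-4.6, 1.6, 7.4]
finger_gap: 0.0157
gripper_force: 31.6
```

```bash
python3 chk.py
```

```text
knob top in tool mm [  4.2  -0.8 -14.8] 1457 ((2.2654857635498047, 0.5501089096069336), (24.551456451416016, 18.604867935180664), 88.91523742675781)
tcp [ 0.57451136 -0.14390952  0.09985625] F tool [-1.9  4.6 -7.4] q [-0.34  0.11  1.88 -0.    1.16  2.75]
r 0.045569862578615714 theta 93.38244250682996
```

jog_arm(
  slide=[
    [0.008,-0.157,0],
    [0.024,-0.155,0],
    [0.041,-0.152,0],
    [0.056,-0.146,0],
    [0.071,-0.14,0],
    [0.085,-0.132,0],
    [0.099,-0.122,0],
    [0.111,-0.111,0],
  ],
  dr=[
    [0,0,0],
    [0,0,0],
    [0,0,0],
    [0,0,0],
    [0,0,0],
    [0,0,0],
    [0,0,0],
    [0,0,0],
  ],
)

```text
time: 14.6
tcp_pos: [0.6084, -0.157, 0.0997]
tool_rot: [0.001, 0.729, -0.684, -0.002]
wrist_force: [-5.9, 0.1, 7.7]
finger_gap: 0.0158
gripper_force: 31.7
```

```bash
python3 chk.py
```

```text
knob top in tool mm [  4.1  -1.2 -15.2] 1570 ((0.3065624237060547, -2.394817352294922), (22.602964401245117, 21.411590576171875), 0.5294949412345886)
tcp [ 0.60844954 -0.15697218  0.09971768] F tool [-0.5  5.9 -7.7] q [-0.34  0.18  1.8  -0.    1.17  2.74]
r 0.04503440646068322 theta 46.06007473362876
```

jog_arm(
  slide=[
    [0.122,-0.099,0],
    [0.132,-0.085,0],
    [0.14,-0.071,0],
    [0.146,-0.056,0],
  ],
  dr=[
    [0,0,0],
    [0,0,0],
    [0,0,0],
    [0,0,0],
  ],
)

```text
time: 15.15
tcp_pos: [0.6184, -0.1721, 0.0997]
tool_rot: [0.001, 0.729, -0.685, -0.002]
wrist_force: [-6.5, 3.5, 7.7]
finger_gap: 0.0155
gripper_force: 31.8
```

jog_arm(
  slide=[
    [0.05,-0.014,0],
  ],
  dr=[
    [0,0,0],
  ],
)

```text
time: 15.28
tcp_pos: [0.619, -0.1736, 0.0997]
tool_rot: [0.001, 0.729, -0.685, -0.002]
wrist_force: [-7.8, 2.9, 8.0]
finger_gap: 0.0156
gripper_force: 31.8
```

```bash
python3 chk.py
```

```text
knob top in tool mm [  4.   -1.1 -15.3] 1603 ((0.35709476470947266, -0.83856201171875), (22.5233211517334, 24.073577880859375), 1.0324318408966064)
tcp [ 0.61899336 -0.17363559  0.09968586] F tool [-3.4  7.6 -8. ] q [-0.36  0.21  1.76 -0.    1.17  2.72]
r 0.0446676760772622 theta 20.66641942964388
```

jog_arm(
  slide=[
    [0.065,-0.018,0],
    [0.065,-0.015,0],
  ],
  dr=[
    [0,0,0],
    [0,0,0],
  ],
)

```text
time: 15.58
tcp_pos: [0.6201, -0.177, 0.0997]
tool_rot: [0.001, 0.729, -0.684, -0.003]
wrist_force: [-7.1, 4.2, 9.5]
finger_gap: 0.0154
gripper_force: 31.9
```

jog_arm(
  slide=[
    [0.065,-0.013,0],
    [0,0,0],
  ],
  dr=[
    [0,0,0],
    [0,0,0],
  ],
)

```text
time: 15.82
tcp_pos: [0.6205, -0.1784, 0.0996]
tool_rot: [0.001, 0.729, -0.685, -0.003]
wrist_force: [-8.1, 5.0, 8.2]
finger_gap: 0.0155
gripper_force: 32.0
```

jog_arm(
  slide=[
    [0.065,-0.01,0],
    [0,0,0],
  ],
  dr=[
    [0,0,0],
    [0,0,0],
  ],
)

```text
time: 16.08
tcp_pos: [0.6208, -0.1796, 0.0996]
tool_rot: [0.001, 0.729, -0.685, -0.004]
wrist_force: [-7.5, 6.7, 10.3]
finger_gap: 0.0159
gripper_force: 32.2
```

jog_arm(
  slide=[
    [0.065,-0.008,0],
    [0,0,0],
  ],
  dr=[
    [0,0,0],
    [0,0,0],
  ],
)

```text
time: 16.32
tcp_pos: [0.621, -0.1808, 0.0996]
tool_rot: [0.0, 0.729, -0.685, -0.005]
wrist_force: [-8.5, 9.6, 11.3]
finger_gap: 0.0154
gripper_force: 32.4
```

jog_arm(
  slide=[
    [0.065,-0.005,0],
    [0.03,0,0],
  ],
  dr=[
    [0,0,0],
    [0,0,0],
  ],
  squeeze=60,
)

```text
time: 16.58
tcp_pos: [0.6213, -0.1825, 0.0997]
tool_rot: [-0.001, 0.729, -0.685, -0.005]
wrist_force: [-9.6, 13.4, 11.4]
finger_gap: 0.0142
gripper_force: 58.6
```

```bash
python3 chk.py; python3 - <<'E'
from h import *
from bench import viewer
p,d=viewer.capture("top");c=viewer.get_calibration("top")
o=ortho(p,c,.049,.42,.66,-.26,.1,2000);cv2.imwrite("pics/o2.png",o[:,:,::-1])
E
```

```text
knob top in tool mm [  3.3  -1.2 -15.5] 1473 ((0.10878562927246094, -1.6880617141723633), (22.84539222717285, 22.948579788208008), 0.9243178963661194)
tcp [ 0.62125998 -0.18247669  0.09970059] F tool [-14.1   8.8 -11.2] q [-0.37  0.22  1.75  0.01  1.18  2.71]
r 0.044600608463820246 theta 8.930085339535571
```

View pics/o2.png

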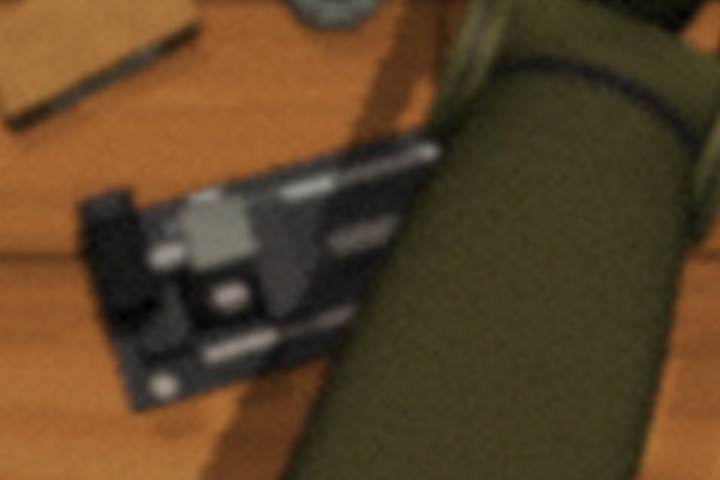

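The rectified top view shows the sliding jaw at (285,250) pressed on the foot. The push is about 10 N above friction, so the clamp is tight. I'll release and move above the head.

jog_arm(
  slide=[
    [0,0,0],
    [0,0,0],
    [0,0,0],
    [0,0,-0.5],
    [0,0,-0.8],
    [0,0,-0.9],
    [0,0,-0.9],
    [0,0,-0.9],
    [0,0,-0.9],
    [0,0,-0.4],
  ],
  dr=[
    [0,0,0],
    [0,0,0],
    [0,0,0],
    [0,0,0],
    [0,0,0],
    [0,0,0],
    [0,0,0],
    [0,0,0],
    [0,0,0],
    [0,0,0],
  ],
  claw=-1,
)

```text
time: 17.92
tcp_pos: [0.6244, -0.1871, 0.2618]
tool_rot: [-0.001, 0.728, -0.685, 0.002]
wrist_force: [0.2, 0.4, -0.6]
finger_gap: 0.0855
gripper_force: 0.0
```

jog_arm(
  slide=[
    [-0.76,0.36,0],
    [-0.76,0.36,0],
    [-0.76,0.36,0],
    [-0.76,0.36,0],
    [-0.76,0.36,0],
    [-0.76,0.36,0],
    [-0.76,0.36,0],
    [-0.76,0.36,0],
    [0,0,0],
    [0,0,0],
    [0,0,0],
    [0,0,0],
  ],
  dr=[
    [0,0,0],
    [0,0,0],
    [0,0,0],
    [0,0,0],
    [0,0,0],
    [0,0,0],
    [0,0,0],
    [0,0,0],
    [0,0,-1],
    [0,0,-1],
    [0,0,-0.15],
    [0,0,0],
  ],
)

```text
time: 19.42
tcp_pos: [0.524, -0.0226, 0.2583]
tool_rot: [-0.005, 0.806, -0.592, -0.003]
wrist_force: [0.2, -0.7, 0.3]
finger_gap: 0.0852
gripper_force: 0.0
```

```bash
python3 - <<'E'
from h import *
from bench import robot, viewer
s=robot.sense();p,d=viewer.capture("wrist");c=viewer.get_calibration("wrist")
pickle.dump((p,d,c,s),open("w3.pkl","wb"));cv2.imwrite("pics/w3.png",p[:,:,::-1])
T=rot(s['tool_rot']);print(s['time'],s['tcp_pos'],T.round(3),s['qpos'].round(3),s['wrist_force'])
P,C,uv=cloud(p,d,c,s)
for nm,(lo,hi,x0,x1,y0,y1) in dict(housing=(.057,.068,.52,.63,-.25,-.14),knob=(.105,.125,.56,.66,-.26,-.13),headtop=(.176,.19,.47,.57,-.06,.02),headcam=(.14,.19,.45,.6,-.06,.08)).items():
    k=(P[:,2]>lo)&(P[:,2]<hi)&(P[:,0]>x0)&(P[:,0]<x1)&(P[:,1]>y0)&(P[:,1]<y1);q=P[k]
    if len(q)>5: print(nm,k.sum(),np.median(q,0).round(4),cv2.minAreaRect((q[:,:2]*1000).astype(np.float32)),'tool',((np.median(q,0)-s['tcp_pos'])@T*1000).round(1))
E
```

```text
19.425 [ 0.52398489 -0.02264292  0.25831305] [[ 0.299 -0.954  0.002]
 [-0.954 -0.299  0.012]
 [-0.011 -0.006 -1.   ]] [-0.152 -0.179  1.885  0.012  1.436  2.684] [ 0.18313269 -0.70002269  0.26866948]
housing 942 [ 0.5698 -0.1659  0.0623] ((570.3616943359375, -166.09986877441406), (55.35999298095703, 12.719742774963379), 17.113834381103516) tool [1.526e+02 1.000e-01 1.944e+02]
headtop 1896 [ 0.5217 -0.0101  0.1833] ((517.3443603515625, 0.6243362426757812), (32.47073745727539, 54.640869140625), 24.029447555541992) tool [-11.9  -1.2  75.1]
headcam 5817 [0.5198 0.0192 0.1773] ((521.78857421875, 13.409931182861328), (57.22592544555664, 74.5557861328125), 16.379005432128906) tool [-40.3  -8.1  81.5]
```

View pics/w3.png

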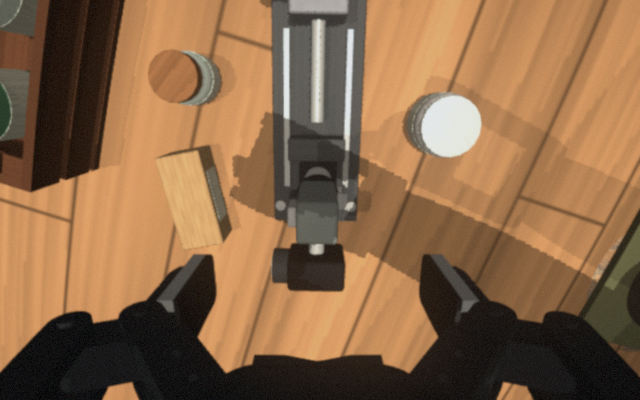

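The wrist view shows the head at (317,205), square to the tool. The button is on the left at (292,213) and the camera at (315,268). I'll refine the head-top position.

```bash
python3 - <<'E'
from h import *
p,d,c,s=pickle.load(open("w3.pkl","rb"));T=rot(s['tool_rot'])
P,C,uv=cloud(p,d,c,s)
k=(P[:,2]>.172)&(P[:,2]<.19)&(abs(uv[:,0]-317)<50)&(uv[:,1]>150)&(uv[:,1]<245)
q=P[k];e=(q-s['tcp_pos'])@T*1000
h=np.histogram(q[:,2],np.arange(.172,.191,.002));print(h[0])
m=abs(q[:,2]-np.median(q[:,2]))<.003
for j in (0,1): print(np.percentile(e[m,j],[0,1,3,10,50,90,97,99,100]).round(1))
print(cv2.minAreaRect(e[m][:,:2].astype(np.float32)))
for v in range(165,245,8):
    r=m&(uv[k][:,1]==v)
    if r.any(): print(v,r.sum(),e[r].min(0).round(1),e[r].max(0).round(1))
# button: points to tool -y
k=(P[:,2]>.14)&(P[:,2]<.176)&(uv[:,0]>270)&(uv[:,0]<305)&(uv[:,1]>190)&(uv[:,1]<235);e=(P[k]-s['tcp_pos'])@T*1000
k2=(e[:,1]<-18);print('button',k2.sum(),np.median(e[k2],0).round(1),e[k2].min(0).round(1),e[k2].max(0).round(1))
E
```

```text
[  27   35   33   36  139 1314  343    0    0]
[-28.9 -28.3 -27.5 -25.  -12.2  -0.    1.9   2.2   3. ]
[-16.1 -15.9 -15.1 -13.   -1.1  10.2  12.4  13.1  13.6]
((-13.140299797058105, -1.1814231872558594), (31.916404724121094, 29.531185150146484), 0.9922016263008118)
205 41 [ -0.3 -15.6  73.7] [ 0.6 13.4 76.5]
213 43 [ -6.2 -15.7  73.2] [-5.  13.5 76.9]
221 42 [-12.2 -15.9  73.6] [-11.   12.9  77. ]
229 42 [-18.2 -16.   73.9] [-17.   13.   77.1]
237 42 [-24.2 -16.1  74. ] [-23.1  13.1  76.8]
button 188 [-10.6 -20.5  88.6] [-20.8 -23.4  86.4] [ -4.8 -18.  106.7]
```

jog_arm(
  slide=[
    [0,0,0],
    [-0.23,-0.03,0],
    [-0.24,-0.04,0],
    [0,0,0.6],
    [0,0,0.7],
    [0,0,0.7],
    [0,0,0.7],
    [0,0,0.6],
    [0,0,0.28],
    [0,0,0],
  ],
  dr=[
    [-0.06,0.1,0],
    [0,0,0],
    [0,0,0],
    [0,0,0],
    [0,0,0],
    [0,0,0],
    [0,0,0],
    [0,0,0],
    [0,0,0],
    [0,0,0],
  ],
)

```text
time: 20.72
tcp_pos: [0.5215, -0.0086, 0.1501]
tool_rot: [0.001, 0.806, -0.592, -0.001]
wrist_force: [0.1, -0.6, 0.1]
finger_gap: 0.0856
gripper_force: 0.0
```

jog_arm(
  slide=[
    [0,0,0],
    [0,0,0],
    [0,0,0],
    [0,0,0],
    [0,0,0],
    [0,0,0],
  ],
  dr=[
    [0,0,0],
    [0,0,0],
    [0,0,0],
    [0,0,0],
    [0,0,0],
    [0,0,0],
  ],
  claw=1,
  squeeze=60,
)

```text
time: 21.48
tcp_pos: [0.5219, -0.0088, 0.1524]
tool_rot: [0.0, 0.806, -0.592, -0.0]
wrist_force: [-4.8, -0.3, 5.9]
finger_gap: 0.0289
gripper_force: 62.1
```

```bash
python3 - <<'E'
from h import *
from bench import robot
s=robot.sense();print(s['time'],s['tcp_pos'],rot(s['tool_rot']).round(3),s['qpos'].round(2),s['wrist_force'],s['moment'],s['finger_gap'],s['gripper_force'])
E
```

```text
21.475 [ 0.52191588 -0.00875079  0.15243421] [[ 0.299 -0.954 -0.001]
 [-0.954 -0.299 -0.   ]
 [-0.     0.001 -1.   ]] [-0.12 -0.11  2.   -0.    1.25  2.72] [-4.83092132 -0.26752131  5.94655274] [-0.03598018  0.48746544 -0.29524977] 0.02885390469503931 62.140258848667145
```

jog_arm(
  slide=[
    [0,0,-0.1],
    [0,0,-0.2],
    [0,0,-0.25],
    [0,0,-0.25],
    [0,0,0],
  ],
  dr=[
    [0,0,0],
    [0,0,0],
    [0,0,0],
    [0,0,0],
    [0,0,0],
  ],
)

```text
time: 22.1
tcp_pos: [0.5218, -0.0086, 0.1758]
tool_rot: [0.0, 0.806, -0.592, -0.0]
wrist_force: [-2.2, -1.1, -4.2]
finger_gap: 0.0284
gripper_force: 61.3
```

jog_arm(
  slide=[
    [0,0,-0.3],
    [0,0,-0.3],
    [0,0,-0.3],
    [0,0,-0.2],
    [0,0,-0.2],
    [0,0,-0.3],
    [0,0,-0.3],
    [0,0,-0.3],
    [0,0,-0.3],
    [0,0,-0.15],
    [0,0,0],
  ],
  dr=[
    [0,0,0],
    [0,0,0],
    [0,0,0],
    [0,0,0],
    [0,0,0],
    [0,0,0],
    [0,0,0],
    [0,0,0],
    [0,0,0],
    [0,0,0],
    [0,0,0],
  ],
)

```text
time: 23.48
tcp_pos: [0.522, -0.0086, 0.2555]
tool_rot: [0.0, 0.806, -0.592, -0.0]
wrist_force: [-2.1, -1.4, -4.7]
finger_gap: 0.0289
gripper_force: 61.0
```

```bash
python3 - <<'E'
from h import *
from bench import robot,viewer
s=robot.sense();p,d=viewer.capture("scene");c=viewer.get_calibration("scene")
P,C,uv=cloud(p,d,c)
k=(abs(P[:,0]-.522)<.06)&(abs(P[:,1]-.01)<.06)&(P[:,2]>.1)
u0,v0=uv[k].min(0);u1,v1=uv[k].max(0);print(u0,v0,u1,v1)
cv2.imwrite("pics/s2.png",cv2.resize(p[130:260,240:400,::-1],None,fx=4.5,fy=4.5,interpolation=2))
E
```

```text
298 0 368 203
```

View pics/s2.png

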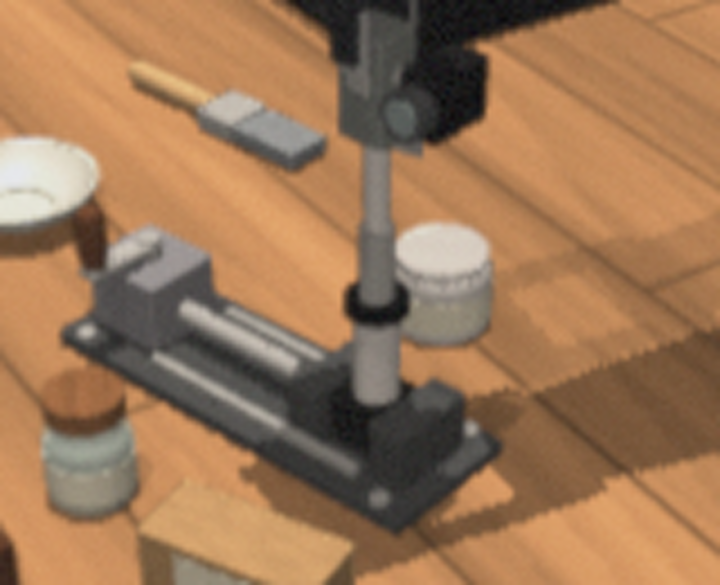

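Both sections are extending: the thin tube is at (375,190), the lower section at (375,260), and the foot is in the clamp. I'll ease up to the second stop.

jog_arm(
  slide=[
    [0,0,-0.1],
    [0,0,-0.07],
    [0,0,0],
  ],
  dr=[
    [0,0,0],
    [0,0,0],
    [0,0,0],
  ],
)

```text
time: 23.9
tcp_pos: [0.5218, -0.0086, 0.2593]
tool_rot: [0.0, 0.806, -0.592, -0.001]
wrist_force: [-1.2, -0.7, -8.5]
finger_gap: 0.0287
gripper_force: 60.4
```

jog_arm(
  slide=[
    [0,0,-0.05],
    [0,0,0],
  ],
  dr=[
    [0,0,0],
    [0,0,0],
  ],
)

```text
time: 24.15
tcp_pos: [0.5219, -0.0085, 0.2609]
tool_rot: [0.0, 0.806, -0.591, -0.001]
wrist_force: [-0.9, -0.3, -9.4]
finger_gap: 0.0286
gripper_force: 60.4
```

jog_arm(
  slide=[
    [0,0,-0.04],
    [0,0,0],
  ],
  dr=[
    [0,0,0],
    [0,0,0],
  ],
)

```text
time: 24.4
tcp_pos: [0.5219, -0.0086, 0.2623]
tool_rot: [0.0, 0.806, -0.591, -0.0]
wrist_force: [-0.7, -0.5, -8.7]
finger_gap: 0.0286
gripper_force: 60.4
```

jog_arm(
  slide=[
    [0,0,-0.05],
    [0,0,0],
  ],
  dr=[
    [0,0,0],
    [0,0,0],
  ],
)

```text
time: 24.65
tcp_pos: [0.5218, -0.0085, 0.263]
tool_rot: [0.0, 0.806, -0.591, -0.001]
wrist_force: [-0.1, -0.9, -12.6]
finger_gap: 0.0291
gripper_force: 60.6
```

jog_arm(
  slide=[
    [0,0,-0.05],
    [0,0,0],
  ],
  dr=[
    [0,0,0],
    [0,0,0],
  ],
)

```text
time: 24.9
tcp_pos: [0.5215, -0.0085, 0.2633]
tool_rot: [0.001, 0.806, -0.592, -0.001]
wrist_force: [1.3, -0.8, -21.1]
finger_gap: 0.0288
gripper_force: 60.7
```

jog_arm(
  slide=[
    [0,0,-0.05],
    [0,0,0],
  ],
  dr=[
    [0,0,0],
    [0,0,0],
  ],
)

```text
time: 25.15
tcp_pos: [0.5212, -0.0083, 0.2635]
tool_rot: [0.001, 0.806, -0.591, -0.002]
wrist_force: [3.0, -0.4, -26.7]
finger_gap: 0.0285
gripper_force: 61.5
```

jog_arm(
  slide=[
    [0,0,0],
    [0,0,0],
    [0,0,0],
    [0,0,0],
    [0,0,0],
    [0,0,0],
    [0,0,0],
    [0,0,0],
  ],
  dr=[
    [0,0,0],
    [0,0,0],
    [0,0,0],
    [0,0,0],
    [0,0,0],
    [0,0,0],
    [0,0,0],
    [0,0,0],
  ],
)

```text
time: 26.15
tcp_pos: [0.5212, -0.0084, 0.2635]
tool_rot: [0.001, 0.806, -0.592, -0.002]
wrist_force: [3.6, -0.7, -26.1]
finger_gap: 0.0285
gripper_force: 61.5
```

```bash
python3 - <<'E'
from h import *
from bench import robot,viewer
p,d=viewer.capture("scene")
cv2.imwrite("pics/s3.png",cv2.resize(p[120:260,240:400,::-1],None,fx=4.2,fy=4.2,interpolation=2))
E
```

```text
(no output)
```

View pics/s3.png

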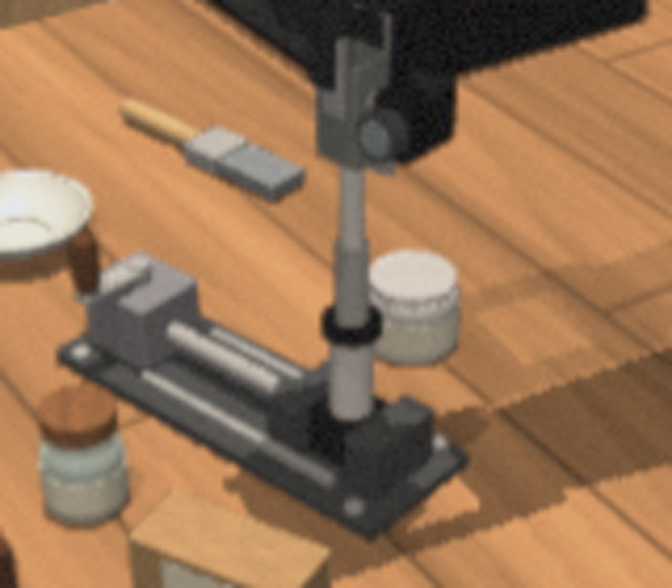

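The foot is down between the jaws at (345,430) and both sections are out, from (350,165) to (350,330). The hold is steady, so I'm handing in.

```bash
python3 -c "
from bench import hand_in
print(hand_in())"
```

```text
the job is handed in; nothing more can be done
None
```

The job is handed in at about 26 s: the clamp is cranked tight on the pole's foot, and the arm is holding the head at the second stop with both sections fully out and the foot down in the clamp.

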